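# Timed spin: lid, rocker, timer

## Task

Start a timed spin of the loaded tubes: with closed fingers push the clear lid of the centrifuge fully shut, then press the white-barred end of its red rocker to switch it on, then press the green key of the bench timer right down and let it come back up. Do it in that order, never switching on with the lid open, and leave the timer's other two keys alone. Only push with the fingers: lift nothing, keep the timer in its place and leave everything else standing where it is.

Things in the scene. Friction and masses are not known exactly. Their poses are not given: they have to be found in the camera images.
- centrifuge: fixed white bench centrifuge with a blue front deck, six tubes loaded. 250 mm deep (its x, -155 to +95), 160 wide (y), 111 high with the lid shut; top around the bowl at 65. Origin: under the rotor's centre at bench height; +x to its back. The deck (x -155 to -73) slopes 0.16 rad down to the front, height 50 at x -118; on it the red rocker (right, -y) and a grey dial (left)
- lid (a joint): hinge of the clear dome lid, rad: 0 = fully shut, grows as it opens (0.55 to 0.95 at the start, stop 1.45). Friction hinge (0.1 N m): the lid stays at any angle it is left at, moves with a few newtons, no click. Shut, the dome is 138 mm wide at its foot and has a flat top 100 mm wide, 111 mm above the bench, centred on the centrifuge's origin
- lid_hinge (a point): middle of the lid's hinge line, which runs along the centrifuge's y, at x +78 mm of the centrifuge, 66 mm above the bench (at the back). The lid opens up and backwards about it. At the lid's front, 148 to 168 mm from this line, is a blue tab 40 mm wide and 5 mm thick
- lid_top (a point): point on the outer flat top of the dome, near its front edge: 115 mm from the hinge line along the lid and 45 mm out from the lid's plane; pushing here and following round the hinge shuts the lid. Moves with the lid; shut, it is at x -37 mm, y 0 of the centrifuge, 111 mm above the bench
- rocker (a joint): red rocker switch on the centrifuge's deck, rad: 0 = off (as at the start), 0.36 = on. It snaps over beyond 0.18 and then stays; some 3 N near its end do it. 31 mm long (along the centrifuge's y, ends 15.5 mm from the pivot), 24 mm wide; pivot at x -118, y -36 mm of the centrifuge, square to the sloped deck
- rocker_on_end (a point): top of the rocker's ON end (raised right, -y, end with the white bar), 13 mm from the pivot. Off, it stands 5 mm above its on position, where it is level, 1 mm above the black bezel (34 by 40 mm). Press the outer part only, a few mm outward of this point with a broad fingertip: covering the other half blocks it
- timer: loose white bench timer, 0.29 kg, 100 mm deep (its x, -50 to +50), 140 mm wide (its y), on rubber feet. Origin: centre of its underside; +x points to its back. The flat front part is 20 mm high; the tilted display behind (from x +11 mm on) rises to 38 mm. Three keys stand in a row at x -24 mm
- start_key (a joint): green start key of the timer, the large one at the right (-y), travel in m: 0 = up, 0.004 = fully down; sprung, about 4 N to the bottom, comes back up by itself
- start_key_top (a point): centre of the top of the green start key (22 by 28 mm), 27 mm above the bench when up; at x -24 mm, y -42 mm of the timer; moves with the key
- minute_key (a joint): small grey key (16 mm square, at y +14 mm of the timer), m, 0 = up, 0.004 = down, sprung; not to be pressed
- clear_key (a joint): small yellow key (16 mm square, at y +46 mm of the timer), m, 0 = up, 0.004 = down, sprung; not to be pressed
- jar: small white screw-cap jar, 38 mm diameter, 55 mm tall, loose, standing between the work places; origin: centre of its underside; a bystander
- green_rack: low green tube block, 70 mm (its x) by 130 mm (its y), 34 mm tall over the tubes, loose, nearest the robot; origin: centre of its underside; a bystander
- tip_box: white pipette-tip box with a blue top, 125 mm (its x) by 88 mm, 66 mm tall, loose, on the left; origin: centre of its underside; a bystander
- orange_rack: orange three-tier tube rack with capped tubes, 90 mm (its x) by 190 mm, 102 mm tall, loose, at the back; origin: centre of its underside; a bystander
- wash_bottle: white bottle, 68 mm diameter, 165 mm tall, loose, on the right; origin: centre of its underside; a bystander
- beaker: glass beaker, 70 mm diameter, 85 mm tall, loose, on the right; origin: centre of its underside; a bystander
- waste_tub: round white tub, 150 mm diameter, 150 mm tall, loose, on the left; origin: centre of its underside; a bystander
Not all that is in view belongs to the job. What is shaped like the timer but orange is not meant.

How it is judged:
On the way, in this order (a step that is already met when the one before it is completed fails the run):
1. the lid is pushed fully shut (value of joint lid below 0.04 rad), for 0.2 s.
2. with the lid shut, the rocker is switched on (value of joint lid below 0.04 rad and value of joint rocker above 0.3 rad), for 0.1 s.
3. with the centrifuge on, the green key of the timer is pressed right down (value of joint rocker above 0.3 rad and value of joint start_key above 0.003 m), for 0.05 s.
At the end, for the whole second after the job is handed in: the lid is shut (within 0.04 rad), the rocker is on (beyond 0.3 rad), all timer keys are up again, and the timer stands still and flat within 25 mm of where it was (all of step 2 and value of joint each of start_key, minute_key, clear_key below 0.001 m and distance of timer from where it was at the start of the episode below 0.025 m and angle between timer's own z axis and vertical below 0.1 rad and linear speed of timer below 0.02 m/s); the robot touches nothing.
It fails at once if the rocker is switched on while the lid is not shut (value of joint rocker above 0.2 rad and value of joint lid above 0.06 rad).
It fails at once if the green key is pressed before the centrifuge is on (value of joint rocker below 0.2 rad and value of joint start_key above 0.002 m).
It fails at once if another key of the timer is pressed (value of joint any of minute_key, clear_key above 0.002 m).
It fails at once if the lid is lifted further open, or the timer is lifted, tipped or shoved away (value of joint lid above 1.25 rad or height (world z) of timer above 0.012 m or angle between timer's own z axis and vertical above 0.25 rad or distance of timer from where it was at the start of the episode above 0.04 m).
It fails at once if a bystander is moved, lifted or knocked over (distance of any of jar, green_rack, tip_box, orange_rack, wash_bottle, beaker, waste_tub from where it was at the start of the episode above 0.025 m).
It also fails if it takes over 48 s, if anything falls off the work surface, if the arm or the gripper's body presses on something with over 40 N, if the wrist force passes 120 N, or if a joint passes its speed limit or range.

## Robot

A 7-joint arm with a two-finger parallel gripper is mounted at the origin on the work surface. World frame = base frame: x ahead of the robot, y to its left, z up, the work surface at z = 0. Lengths are in m, angles in rad, forces in N, time in s.
With the tool pointing down it reaches from about 0.35 to 0.775 m from the base axis. Payload 3.1 kg.
Tool frame: the origin (TCP) lies on the centre line of the jaws, within the pads' length; the fingertips stand manip.tips_ahead ahead of it and the grasp point (between the pads) lies 8 mm behind it (manip.tips_ahead is the distance from the TCP to the fingertips, in m); z points along the fingers, y is the line along which they close (so a half turn about z gives the same grasp; the last joint's range is limited). The gripper opens to 85 mm and grips with 20 to 120 N. Pads are 22 mm wide; open, the fingers measure 114 mm over their backs; the gripper's body (76 mm by 85 mm) begins 54 mm behind the grasp point. The pads swing forward as they close: fully open they stand 13 mm farther back than shut.
Start: joints at [-1.243, 0.311, 0.014, 1.512, -0.004, 1.319, -0.027], TCP at [0.199, 0.513, 0.242] pointing down, gripper open.
Joint ranges: [-2.7, 2.7], [-0.3, 1.91], [-1.27, 1.3], [0.12, 2.57], [-1.44, 4.58], [0.2, 2.03], [-3.05, 3.05]. Speed limits (rad/s): [2.79, 2.79, 3.14, 3.14, 3.14, 3.14, 3.14].

## Interface

Orientations are given as a unit quaternion [x, y, z, w].
In Python, from plant import manip gives the robot as it stands. The module is installed in compiled form; this text tells all that it offers.
- The arm moves only by the tool send_rows, never from a script. Its argument "deltas" is one flat list of numbers, 4 for each row, row after row: the shift along the tool's x, y, z in mm, then the turn about the tool's z in rad. In form: [x, y, z, yaw, x, y, z, yaw, ...]. A call has 1 to 12 rows; each row shifts and turns the commanded pose from where the row before left it, along the tool's axes as they then stand; what a row does not reach is not made up. A row lasts 1/8 s, in which the tool goes at most 62.5 mm and 10.7 degrees, less where a joint would pass 70% of its speed; a pose out of reach is approached as far as the arm can. A call is refused whole if a number of a shift passes 62.5 or a number of a turn 0.188, either way. A call with a gripper value outside its range is refused whole. "hand" is the opening, from 0 (shut) to 1 (fully open), set as the call begins (left out, the last holds). The fingers move at their own pace and stop on an object; "squeeze" is the grip in N (left out, the last holds). Time passes only in rows, so rows that do not move let the fingers close. It gives the time, the measured TCP pose, the force, the opening and the grip force at its end, in the units of the state.
- manip.observe(): the state, without advancing time (a new reading comes with each control period).
- manip.read_camera(name): name is "side" or "top"; returns (picture, depth): 384x512x3 uint8, blue, green, red; 384x512 float32, m along the optical axis (not along the pixel's ray), 0 where there is no reading.
- manip.get_calibration(name): a dict with "mtx" (3x3 intrinsics, pixels), "dist" ([k1, k2, p1, p2, k3] as OpenCV has them; the pictures are not rectified), "R" (3x3) and "t" (3): a world point X has camera coordinates R X + t. Camera axes: x right, y down, z forward; pixel columns grow to the right and rows downward; lengths in m; the calibration is good to about 2 mm. A picture is of the moment at which its call begins. get_calibration takes no time and is no camera call.
- manip.job_done(): hands the job in; it is judged then, once.
The state is a dict: "t": time; "joints": joint angles; "qd": joint speeds; "tau": joint torques, N m; "position": TCP position; "tool_rot": TCP orientation; "ft_force": force on the tool from outside, world axes, zero at the start; "moment": the same for the moment, N m; "grip_width": finger opening in m; "gripper_force": force on a finger pad.
Only numpy, scipy, OpenCV 4.12 (cv2) and the standard library are available. Lean on these libraries where they do the work, as an engineer would, in place of code of your own. Each camera call takes 0.05 s, during which the arm holds its last target. There are 200 camera calls.

## Working session

There is one attempt and no reset: what is moved stays moved. The work goes in short steps, Python scripts to look and compute and a tool call to move; the robot and the scene stay as the last step left them, time stands still between calls to the robot, and variables do not carry over. Pictures are saved under pics/ and viewed, at most 10 in all, crops included, and the job is handed in when it is done.

Besides the shell and the picture viewer there is one more tool, called by a JSON object that holds its "api" and its "payload". send_rows: Moves the arm, as the interface text tells. Its arguments: {"type":"object","properties":{"deltas":{"type":"array","items":{"type":"number"}},"hand":{"type":"number"},"squeeze":{"type":"number"}},"required":["deltas"]}

```bash
mkdir -p pics
cat > h.py <<'E'
import numpy as np, cv2
from plant import manip
def shot(n):
    im,d=manip.read_camera(n); np.savez(f'{n}.npz',im=im,d=d); return im,d
def load(n):
    z=np.load(f'{n}.npz'); return z['im'],z['d']
def w(n,u,v,d=None,r=1):
    c=manip.get_calibration(n)
    if d is None: d=load(n)[1]
    p=d[int(v)-r:int(v)+r+1,int(u)-r:int(u)+r+1]; z=np.median(p[p>0])
    q=cv2.undistortPoints(np.array([[[u,v]]],float),c['mtx'],np.array(c['dist'])).ravel()
    return np.array(c['R']).T@(np.array([q[0]*z,q[1]*z,z])-np.array(c['t']))
def px(n,X):
    c=manip.get_calibration(n); R=np.array(c['R'])
    return cv2.projectPoints(np.array(X,float).reshape(-1,3),cv2.Rodrigues(R)[0],np.array(c['t'],float),c['mtx'],np.array(c['dist']))[0].reshape(-1,2)
E
python3 - <<'E'
from h import *
for n in('top','side'):
    im,d=shot(n); cv2.imwrite(f'pics/{n}0.png',cv2.resize(im,(800,600),interpolation=cv2.INTER_CUBIC))
    c=manip.get_calibration(n); print(n,-np.array(c['R']).T@c['t'],np.array(c['R'])[2],c['mtx'][0][0])
print(manip.tips_ahead,manip.observe())
E
```

```text
top [0.4469238  0.00421497 1.47057583] [ 0.1107387   0.00493055 -0.99383733] 497.4930289778171
side [0.52787657 0.93133975 1.02803493] [ 0.04533799 -0.71480939 -0.69784812] 413.1831720872338
0.011 {'t': 0.1, 'joints': array([-1.24268483,  0.31166515,  0.01398932,  1.51293478, -0.00443297,
        1.31921293, -0.02721071]), 'qd': array([ 9.49960327e-04, -3.25674500e-03, -1.16082205e-03, -2.16936139e-03,
        6.60264922e-05,  6.21881850e-04,  9.54260190e-04]), 'tau': array([ 1.00344620e-03, -3.80853045e+01,  1.46893454e-01, -2.31242073e+01,
        1.22307474e-02,  8.13740568e-03, -1.54073268e-05]), 'position': array([0.19853059, 0.51221893, 0.24130362]), 'tool_rot': array([ 1.83823847e-01,  9.82958593e-01, -1.08094392e-03, -1.72552189e-04]), 'ft_force': array([0.59897319, 0.68464912, 0.27095618]), 'moment': array([ 0.00677685,  0.00573313, -0.0167872 ]), 'gripper_force': 0.0, 'grip_width': 0.08507041188388421}
```

View pics/top0.png

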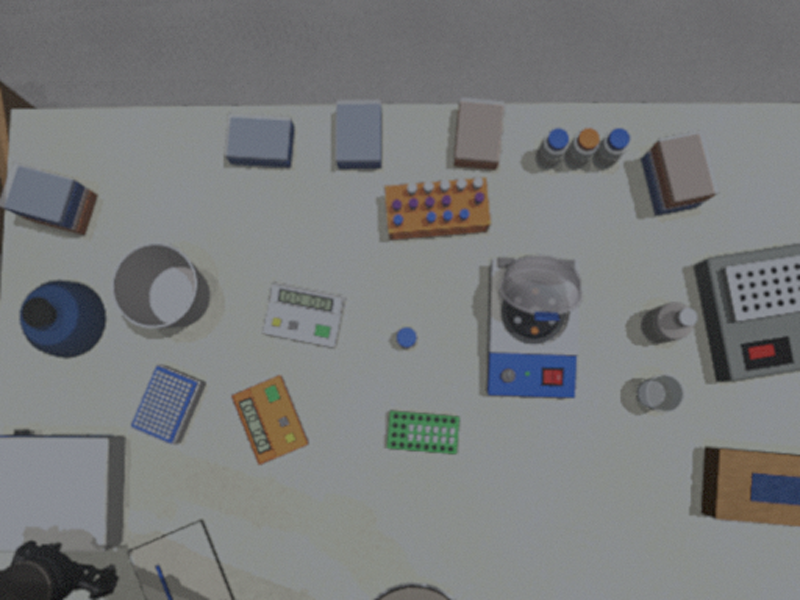

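View pics/side0.png

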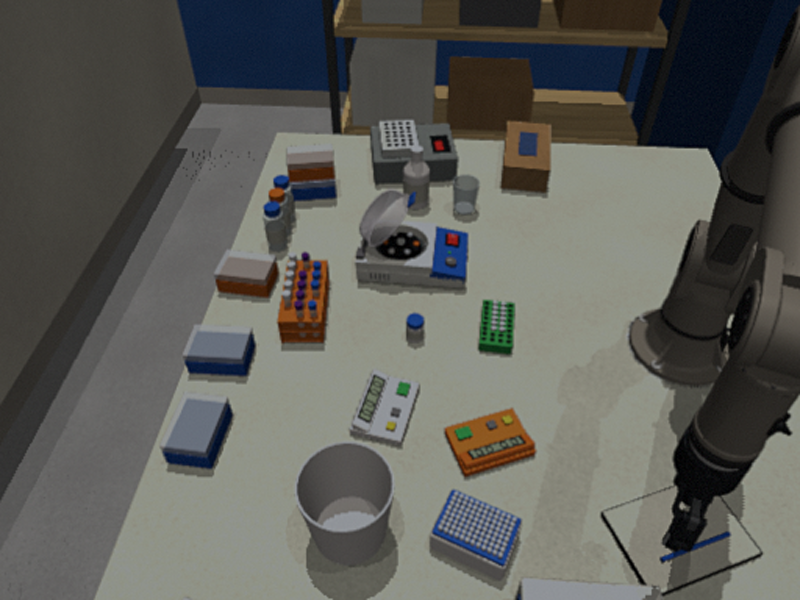

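Top view: +x is up and +y is left. Timer candidates are the white one at (304,315) with its green key at (322,331), and the orange one at (270,418). I choose the white one. Red switch candidates are the centrifuge deck rocker at (553,377) and the grey device at (767,352). I choose the blue-deck one. The lid is open with its blue tab at (546,317). Next is a close crop to check both.

Run:
```python
from h import *
im,_=load('top'); s,_=load('side')
a=cv2.resize(im[155:260,305:380],(400,560),interpolation=cv2.INTER_CUBIC)   # x5.333
b=cv2.resize(im[175:227,163:226],(400,330),interpolation=cv2.INTER_CUBIC)   # x6.349
c=cv2.resize(s[115:190,225:305],(400,375),interpolation=cv2.INTER_CUBIC)  # x5
o=np.zeros((600,800,3),np.uint8); o[:560,:400]=a; o[:225,400:]=cv2.resize(b,(400,225)) if 0 else b[50:275]; o[225:600,400:]=c
cv2.imwrite('pics/crop1.png',o)
```

```text
(no output)
```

View pics/crop1.png

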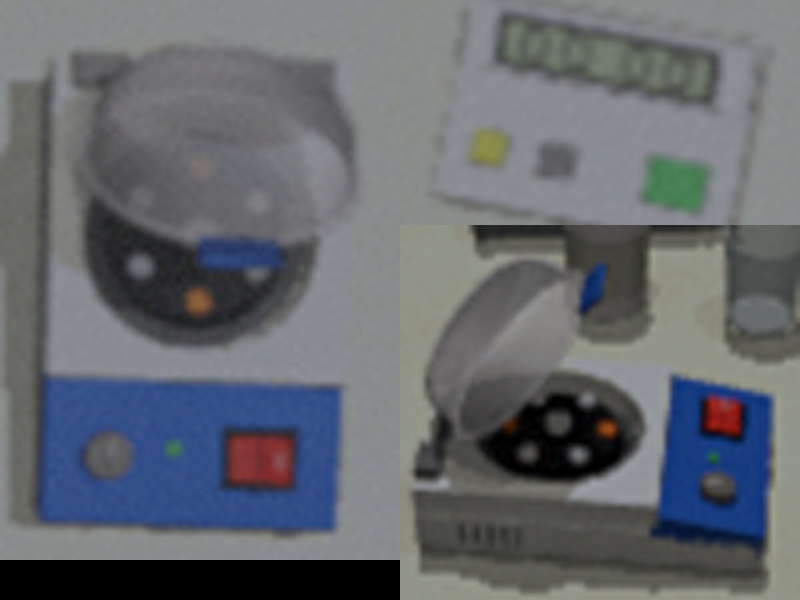

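The crop confirms the white timer, with keys yellow, grey and green from left to right. The rocker has its white bar at the right end of the deck, and the lid is half open.

```bash
cat >> h.py <<'E'
def ray(n,u,v):
    c=manip.get_calibration(n);R=np.array(c['R'])
    q=cv2.undistortPoints(np.array([[[u,v]]],float),c['mtx'],np.array(c['dist'])).ravel()
    return -R.T@np.array(c['t']), R.T@np.array([q[0],q[1],1])
def atz(n,u,v,z):
    o,d=ray(n,u,v); return o+d*(z-o[2])/d[2]
def tri(a,b):
    (o,d),(p,e)=ray('top',*a),ray('side',*b)
    s=np.linalg.lstsq(np.c_[d,-e],p-o,rcond=None)[0]; x,y=o+d*s[0],p+e*s[1]; return (x+y)/2,np.linalg.norm(x-y)
E
python3 - <<'E'
from h import *
np.set_printoptions(precision=4,suppress=True)
A=lambda x,y:(305+x/5.333-.4,155+y/5.333-.4); B=lambda x,y:(163+(x-400)/6.349-.4,175+(y+50)/6.349-.4); C=lambda x,y:(225+(x-400)/5-.4,115+(y-225)/5-.4)
D=lambda x,y:(x/1.5625-.2,y/1.5625-.2)
print('rocker',atz('top',*A(260,460),.052),w('top',*A(260,460)),w('side',*C(723,415)),tri(A(260,460),C(723,415)))
print('LED',tri(A(174,450),C(713,457)))
for nm,p,z in(('FL',(40,522),.044),('FR',(336,528),.044),('DL',(47,377),.058),('DR',(342,385),.058)): print(nm,atz('top',*A(*p),z),w('top',*A(*p)))
for nm,p,q in(('green',B(675,183),D(403,389)),('grey',B(557,160),D(395,412)),('yel',B(489,148),D(391,427))): print(nm,atz('top',*p,.027 if nm=='green' else .025),w('top',*p),tri(p,q))
print('tab',tri(A(240,253),C(594,290)),w('top',*A(240,253)),w('side',*C(594,290)))
print('jar',w('top',406/1.5625,338/1.5625))
E
```

```text
rocker [ 0.4852 -0.2563  0.052 ] [ 0.4852 -0.2559  0.0542] [ 0.4854 -0.2556  0.0554] (array([ 0.4852, -0.2557,  0.0553]), np.float64(0.00022190277693504484))
LED (array([ 0.4914, -0.2104,  0.0529]), np.float64(0.0011084011615412127))
FL [ 0.4533 -0.1391  0.044 ] [ 0.4534 -0.143   0.0053]
FR [ 0.4488 -0.2976  0.044 ] [ 0.4488 -0.2975  0.0446]
DL [ 0.53   -0.1427  0.058 ] [ 0.5307 -0.1439  0.047 ]
DR [ 0.5246 -0.3001  0.058 ] [ 0.5243 -0.2988  0.064 ]
green [0.5748 0.1665 0.027 ] [0.5747 0.1664 0.0281] (array([0.5747, 0.1671, 0.0219]), np.float64(0.0009691352440725202))
grey [0.5859 0.2212 0.025 ] [0.5856 0.2207 0.0286] (array([0.586 , 0.2217, 0.0218]), np.float64(0.0004782997809017779))
yel [0.5917 0.2527 0.025 ] [0.5914 0.2522 0.0277] (array([0.5915, 0.2537, 0.0194]), np.float64(0.0014523661164389508))
tab (array([ 0.5815, -0.2245,  0.1863]), np.float64(0.0014772388453562742)) [ 0.5816 -0.2235  0.1924] [ 0.5804 -0.2178  0.1911]
jar [0.5568 0.0093 0.0565]
```

{"api": "send_rows", "payload": {"deltas": [0, 0, -12, 0.176, 0, 0, -12, 0.176, 0, 0, -12, 0.176, 0, 0, -12, 0.176, 0, 0, -12, 0.176, 0, 0, -12, 0.176, 0, 0, -12, 0.177, 0, 0, 0, 0], "hand": 0, "squeeze": 40}}

```text
t: 1.1
position: [0.1988, 0.5131, 0.3267]
tool_rot: [0.718, 0.696, 0.001, -0.0]
ft_force: [-0.3, 0.0, -0.7]
grip_width: 0.0002
gripper_force: 0.0
```

```bash
cat >> h.py <<'E'
from scipy.spatial.transform import Rotation as Ro
O=np.array([.6043,-.2238,0]); TH=-.033; XC=np.array([np.cos(TH),np.sin(TH),0]); YC=np.array([-np.sin(TH),np.cos(TH),0])
def cw(x,y,z): return O+(x*XC+y*YC)/1000+np.array([0,0,z/1000])
def togo(tip):  # mm in tool axes to bring tip there
    s=manip.observe(); R=Ro.from_quat(s['tool_rot']).as_matrix()
    p=s['position']+R[:,2]*.011
    print('t',round(s['t'],2),'tip',p.round(4),'F',s['ft_force'].round(1),'toolx ang',np.arctan2(R[1,0],R[0,0]).round(3),'tilt',R[2].round(3),'in centr',[round(1000*float(v),1) for v in ((p-O)@XC,(p-O)@YC,p[2])],'w',s['grip_width'].round(4))
    print('togo',(R.T@(np.array(tip)-p)*1000).round(1))
E
python3 -c "
from h import *
togo(cw(85,0,300)); togo([.689,-.2266,.187])
for a in (.89,.75,.6,.45,.3,.15,.05,0): print(a,(92-115*np.cos(a)+45*np.sin(a)).round(1),(66+115*np.sin(a)+45*np.cos(a)).round(1))"
```

```text
Traceback (most recent call last):
  File "h.py", line 31, in togo
    print('t',round(s['t'],2),'tip',p.round(4),'F',s['ft_force'].round(1),'toolx ang',np.arctan2(R[1,0],R[0,0]).round(3),'tilt',R[2].round(3),'in centr',[round(1000*float(v),1) for v in ((p-O)@XC,(p-O)@YC,p[2])],'w',s['grip_width'].round(4))
                                                                                                                                                                                                                        ^^^^^^^^^^^^^^^^^^^^^
AttributeError: 'float' object has no attribute 'round'
```

```bash
sed -i "s/s\['grip_width'\].round(4)/round(s['grip_width'],4)/" h.py; python3 -c "
from h import *
togo(cw(85,0,187))
for a in (.89,.75,.6,.45,.3,.15,.05,0): print(a,(92-115*np.cos(a)+45*np.sin(a)).round(1),(66+115*np.sin(a)+45*np.cos(a)).round(1))"
```

```text
t 1.1 tip [0.1989 0.5131 0.3157] F [-0.3  0.  -0.7] toolx ang 1.541 tilt [ 0.001  0.001 -1.   ] in centr [-429.5, 723.2, 315.7] w 0.0002
togo [-724.9  512.2  128.2]
0.89 54.6 183.7
0.75 38.5 177.3
0.6 22.5 168.1
0.45 8.0 156.5
0.3 -4.6 143.0
0.15 -15.0 127.7
0.05 -20.6 116.7
0 -23.0 111.0
```

{"api": "send_rows", "payload": {"deltas": [-40, 28, 0, 0, -40, 28, 0, 0, -40, 28, 0, 0, -40, 28, 0, 0, -40, 28, 0, 0, -40, 28, 0, 0, -40, 28, 0, 0, -40, 28, 0, 0, -40, 28, 0, 0]}}

```text
t: 2.22
position: [0.4393, 0.1435, 0.3255]
tool_rot: [0.717, 0.697, -0.0, -0.0]
ft_force: [0.8, 0.3, -1.3]
grip_width: -0.0003
gripper_force: 0.0
```

{"api": "send_rows", "payload": {"deltas": [-40, 28, 0, 0, -40, 28, 0, 0, -40, 28, 0, 0, -40, 28, 0, 0, -40, 28, 0, 0, -40, 28, 0, 0, -40, 28, 0, 0, -40, 28, 0, 0, 0, 0, 0, 0, 0, 0, 0, 0]}}

```text
t: 3.48
position: [0.6526, -0.1817, 0.3251]
tool_rot: [0.718, 0.696, -0.0, -0.001]
ft_force: [0.2, 0.7, -0.8]
grip_width: 0.0001
gripper_force: 0.0
```

```bash
python3 -c "
from h import *
togo(cw(85,0,187))"
```

```text
t 3.48 tip [ 0.6525 -0.1817  0.3141] F [ 0.2  0.7 -0.8] toolx ang 1.54 tilt [ 0.001 -0.002 -1.   ] in centr [46.8, 43.6, 314.1] w 0.0001
togo [-43.9  38.3 126.9]
```

{"api": "send_rows", "payload": {"deltas": [-22, 19, 0, 0, -22, 19, 0, 0, 0, 0, 40, 0, 0, 0, 40, 0, 0, 0, 40, 0, 0, 0, 7, 0, 0, -15, 0, 0, 0, 0, 0, 0]}}

```text
t: 4.47
position: [0.6747, -0.2263, 0.202]
tool_rot: [0.718, 0.696, 0.001, 0.001]
ft_force: [-0.9, 0.2, 0.8]
grip_width: -0.0001
gripper_force: 0.0
```

```bash
python3 -c "
from h import *
togo(cw(54.6,0,184))
im,d=shot('side'); cv2.imwrite('pics/s1.png',cv2.resize(im[85:205,210:350],(700,600),interpolation=cv2.INTER_CUBIC))"
```

```text
t 4.47 tip [ 0.6747 -0.2264  0.191 ] F [-0.9  0.2  0.8] toolx ang 1.54 tilt [-0.001  0.003 -1.   ] in centr [70.5, -0.2, 191.0] w -0.0001
togo [  0.3 -15.9   6.9]
```

View pics/s1.png

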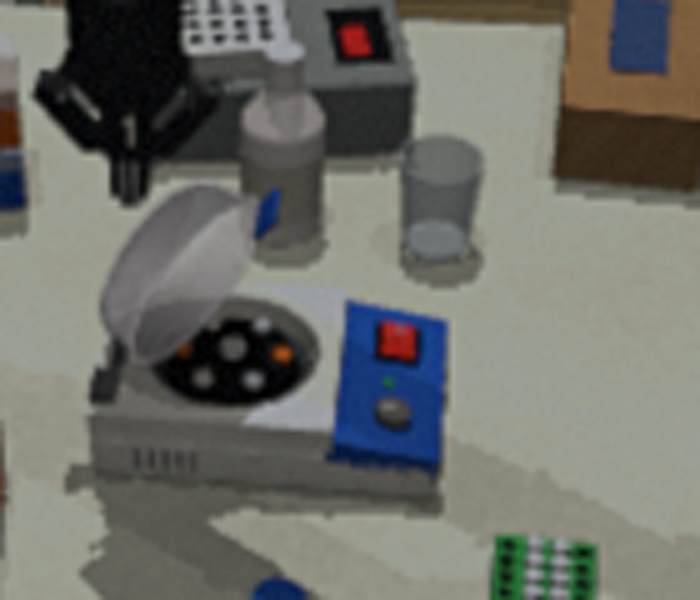

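Fingers (tip at crop px 128,190) stand just behind the lid's dome; pushing along the arc.

{"api": "send_rows", "payload": {"deltas": [0, -10, 3, 0, 0, -10, 4, 0, 0, -8, 3, 0, 0, -8, 4, 0, 0, -8, 4, 0, 0, -8, 5, 0, 0, -8, 6, 0, 0, -7, 6, 0, 0, 0, 0, 0]}}

```text
t: 5.65
position: [0.6063, -0.2245, 0.1634]
tool_rot: [0.719, 0.695, -0.0, -0.001]
ft_force: [-0.5, 0.4, -0.3]
grip_width: 0.0005
gripper_force: 0.0
```

```bash
python3 -c "
from h import *
togo(cw(-28,0,111))
im,d=shot('side'); cv2.imwrite('pics/s2.png',cv2.resize(im[85:205,210:350],(700,600),interpolation=cv2.INTER_CUBIC))"
```

```text
t 5.65 tip [ 0.6063 -0.2245  0.1524] F [-0.5  0.4 -0.3] toolx ang 1.538 tilt [ 0.001 -0.002 -1.   ] in centr [2.0, -0.6, 152.4] w 0.0005
togo [  0.6 -30.   41.4]
```

View pics/s2.png

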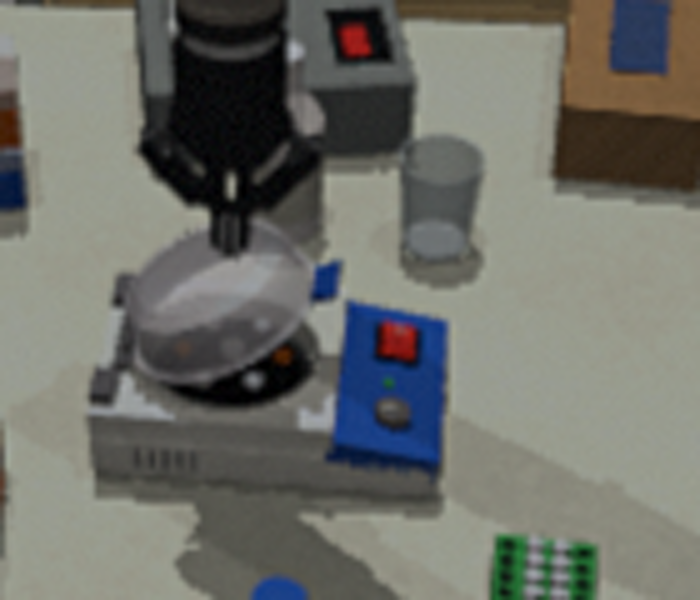

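The lid follows the fingers (tip at crop px 232,250) and is about half closed. Continuing.

{"api": "send_rows", "payload": {"deltas": [0, -6, 5, 0, 0, -6, 6, 0, 0, -5, 7, 0, 0, -4, 7, 0, 0, -4, 6, 0, 0, -3, 5, 0, 0, -2, 4, 0, 0, 0, 2, 0, 0, 0, 0, 0, 0, 0, 0, 0]}}

```text
t: 6.95
position: [0.5777, -0.2236, 0.1223]
tool_rot: [0.718, 0.696, 0.0, 0.0]
ft_force: [0.3, -0.7, -0.4]
grip_width: 0.0002
gripper_force: 0.0
```

```bash
python3 -c "
from h import *
togo(cw(-28,0,110))"
```

```text
t 6.95 tip [ 0.5777 -0.2236  0.1113] F [ 0.3 -0.7 -0.4] toolx ang 1.539 tilt [-0.  0. -1.] in centr [-26.6, -0.7, 111.3] w 0.0002
togo [ 0.7 -1.4  1.3]
```

{"api": "send_rows", "payload": {"deltas": [0, 0, 1, 0, 0, 0, 1, 0, 0, 0, 0, 0, 0, 0, 0, 0]}}

```text
t: 7.45
position: [0.5777, -0.2237, 0.1221]
tool_rot: [0.718, 0.696, 0.001, 0.0]
ft_force: [-3.0, 0.8, 7.9]
grip_width: 0.0001
gripper_force: 4.0
```

{"api": "send_rows", "payload": {"deltas": [0, 0, 1, 0, 0, 0, 1, 0, 0, 0, 0, 0, 0, 0, 0, 0]}}

```text
t: 7.95
position: [0.5777, -0.2237, 0.1219]
tool_rot: [0.718, 0.696, 0.001, 0.0]
ft_force: [-5.6, 3.4, 15.7]
grip_width: -0.0002
gripper_force: 8.0
```

{"api": "send_rows", "payload": {"deltas": [0, 0, -20, 0, 0, 0, -20, 0, -14, -24, 0, 0, -14, -24, 0, 0, -14, -24, 0, 0, -13, -21, 0, 0, 0, 0, 40, 0, 0, 0, 25, 0, 0, 0, 0, 0, 0, 0, 0, 0]}}

```text
t: 9.2
position: [0.4834, -0.2763, 0.0943]
tool_rot: [0.718, 0.696, 0.0, 0.001]
ft_force: [0.3, -0.1, 0.7]
grip_width: 0.0002
gripper_force: 0.0
```

```bash
python3 -c "
from h import *
togo(cw(-120,-55,55))
im,d=shot('side'); cv2.imwrite('pics/s3.png',cv2.resize(im[85:205,210:350],(700,600),interpolation=cv2.INTER_CUBIC))"
```

```text
t 9.2 tip [ 0.4834 -0.2763  0.0833] F [ 0.3 -0.1  0.7] toolx ang 1.539 tilt [-0.001  0.002 -1.   ] in centr [-119.1, -56.5, 83.3] w 0.0002
togo [ 1.5 -0.9 28.3]
```

View pics/s3.png

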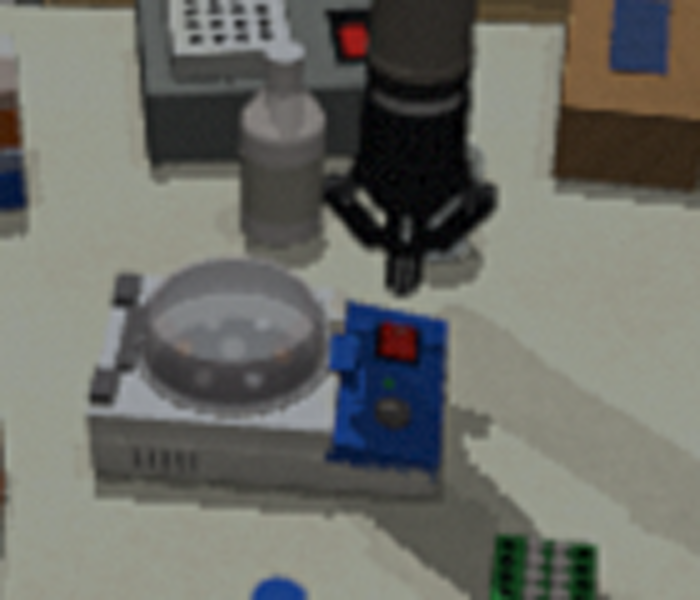

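The lid is shut flat, with its tab on the deck edge at (345,350). The fingertips (403,290) stand above the rocker's outer end. Pressing next.

{"api": "send_rows", "payload": {"deltas": [2, 0, 11, 0, 0, 0, 11, 0, 0, 0, 1, 0, 0, 0, 1, 0, 0, 0, 1, 0, 0, 0, 1, 0, 0, 0, 0, 0]}}

```text
t: 10.12
position: [0.4827, -0.2737, 0.0672]
tool_rot: [0.718, 0.696, -0.0, -0.0]
ft_force: [-0.8, -0.4, 0.1]
grip_width: 0.0
gripper_force: 0.0
```

{"api": "send_rows", "payload": {"deltas": [0, 0, 1, 0, 0, 0, 1, 0, 0, 0, 0, 0]}}

```text
t: 10.5
position: [0.483, -0.2737, 0.0657]
tool_rot: [0.718, 0.696, 0.0, 0.0]
ft_force: [-1.3, 0.4, 3.3]
grip_width: 0.0004
gripper_force: 1.6
```

{"api": "send_rows", "payload": {"deltas": [0, 0, 1, 0, 0, 0, 1, 0, 0, 0, 0, 0]}}

```text
t: 10.88
position: [0.4831, -0.2739, 0.0652]
tool_rot: [0.718, 0.696, 0.001, 0.0]
ft_force: [-3.0, 1.0, 12.2]
grip_width: 0.0002
gripper_force: 6.3
```

{"api": "send_rows", "payload": {"deltas": [0, 0, 2, 0, 0, 0, 0, 0, 0, 0, -20, 0, 0, 0, -40, 0, 0, 0, -20, 0, 40, -20, 0, 0, 40, 0, 0, 0, 40, 0, 0, 0, 40, 0, 0, 0, 0, 0, 0, 0]}}

```text
t: 12.12
position: [0.4681, -0.1085, 0.1406]
tool_rot: [0.716, 0.698, 0.001, -0.001]
ft_force: [0.4, 0.1, 0.1]
grip_width: 0.0003
gripper_force: 0.0
```

Run:
```python
from h import *
a,_=load('top'); im,d=shot('top'); s0,_=load('side'); s,_=shot('side')
f=lambda i:cv2.resize(i[155:260,305:380],(400,560),interpolation=cv2.INTER_CUBIC)
g=lambda i:cv2.resize(i[138:172,276:306],(400,453),interpolation=cv2.INTER_CUBIC)[:300] 
o=np.zeros((600,800,3),np.uint8); o[:560,:400]=f(im); o[:300,400:]=g(s0); o[300:,400:]=g(s)
cv2.imwrite('pics/c4.png',o); 
# timer key now
togo([.5747,.1667,.060])
```

```text
t 12.22 tip [ 0.4678 -0.1131  0.1302] F [-0.2 -0.7 -0. ] toolx ang 1.54 tilt [-0.001 -0.    -1.   ] in centr [-140.0, 106.1, 130.2] w 0.0001
togo [283.1  98.1  70. ]
```

View pics/c4.png

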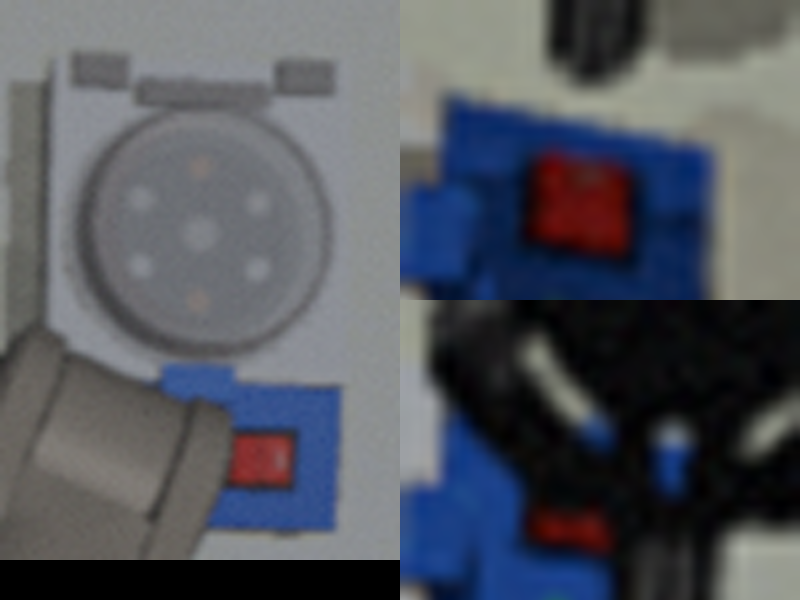

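The side view of the rocker is blocked by the gripper. I'll move on above the timer, clear of the keys, and check again from there.

{"api": "send_rows", "payload": {"deltas": [40, 14, 0, 0, 40, 14, 0, 0, 40, 14, 0, 0, 40, 14, 0, 0, 40, 14, 0, 0, 40, 14, 0, 0, 43, 14, 0, 0, 0, 0, 0, 0, 0, 0, 0, 0]}}

```text
t: 13.35
position: [0.5754, 0.1642, 0.141]
tool_rot: [0.719, 0.695, -0.001, 0.001]
ft_force: [0.2, -0.9, -0.3]
grip_width: 0.0003
gripper_force: 0.0
```

Run:
```python
from h import *
s0,_=load('side'); im,_=shot('top'); s,_=shot('side')
z=lambda i:cv2.resize(i,(400,400),interpolation=cv2.INTER_CUBIC)
o=np.zeros((400,800,3),np.uint8); o[:,:400]=z(s[135:170,272:307]); o[:,400:]=z(im[220:262,333:375])
cv2.imwrite('pics/c5.png',o); togo([.5747,.1667,.030])
```

```text
t 13.45 tip [0.5752 0.1636 0.1304] F [ 0.2 -0.6 -0.4] toolx ang 1.535 tilt [-0.002  0.    -1.   ] in centr [-41.9, 386.3, 130.4] w -0.0001
togo [  3.2  -0.6 100.4]
```

View pics/c5.png

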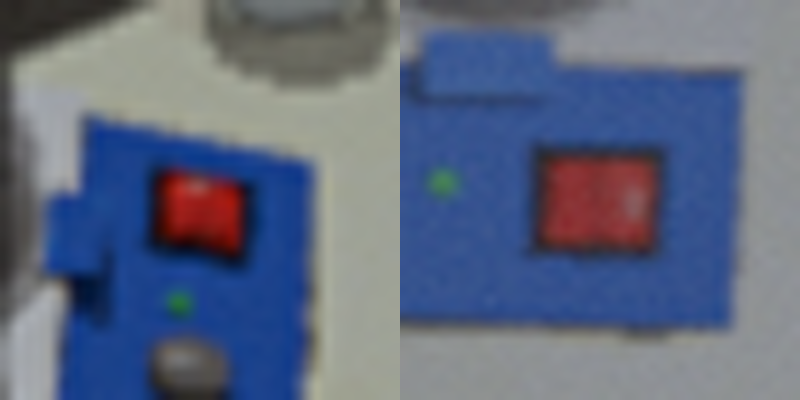

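In this view the bezel shows above the rocker's far (bar) end and the near end stands up, so it looks switched on. I'll check that with depth.

Run:
```python
from h import *
for n in('top','side'):
  for dy in(-48,-44,-40,-32,-28,-24):
    v=[]
    for dx in(-124,-121,-118,-115,-112):
      p=px(n,cw(dx,dy,54))[0]; q=w(n,*p.round(),r=1); v.append(q[2]-.16*((q-O)@XC*1000+118)/1000)
    print(n,dy,round(np.mean(v)*1000,1))
```

```text
top -48 54.8
top -44 55.5
top -40 55.4
top -32 54.4
top -28 56.5
top -24 58.5
side -48 53.7
side -44 54.5
side -40 55.2
side -32 56.6
side -28 56.7
side -24 56.3
```

The bar end is now level at 54–55 mm and the other end is raised to 57–58 mm, so the rocker is on. Now the green key.

{"api": "send_rows", "payload": {"deltas": [3, 0, 40, 0, 0, 0, 40, 0, 0, 0, 16, 0, 0, 0, 0, 0, 0, 0, 2, 0, 0, 0, 2, 0, 0, 0, 0, 0]}}

```text
t: 14.32
position: [0.5755, 0.1699, 0.0421]
tool_rot: [0.718, 0.696, 0.001, 0.0]
ft_force: [-0.0, -0.2, 0.2]
grip_width: -0.0
gripper_force: 0.0
```

{"api": "send_rows", "payload": {"deltas": [0, 0, 1, 0, 0, 0, 1, 0, 0, 0, 0, 0]}}

```text
t: 14.7
position: [0.5749, 0.1697, 0.0392]
tool_rot: [0.718, 0.696, -0.0, -0.0]
ft_force: [0.6, -0.7, 0.2]
grip_width: 0.0
gripper_force: 0.0
```

{"api": "send_rows", "payload": {"deltas": [0, 0, 1, 0, 0, 0, 1, 0, 0, 0, 0, 0]}}

```text
t: 15.08
position: [0.5751, 0.1697, 0.0375]
tool_rot: [0.718, 0.696, 0.0, 0.0]
ft_force: [-0.6, -0.1, 2.3]
grip_width: 0.0
gripper_force: 1.0
```

{"api": "send_rows", "payload": {"deltas": [0, 0, 1, 0, 0, 0, 1, 0, 0, 0, 1, 0, 0, 0, 0, 0]}}

```text
t: 15.58
position: [0.5751, 0.1697, 0.0345]
tool_rot: [0.718, 0.696, 0.0, 0.0]
ft_force: [-1.5, -0.7, 4.1]
grip_width: 0.0003
gripper_force: 2.0
```

{"api": "send_rows", "payload": {"deltas": [0, 0, 1, 0, 0, 0, 1, 0, 0, 0, 1, 0, 0, 0, 0, 0]}}

```text
t: 16.08
position: [0.5752, 0.1696, 0.0339]
tool_rot: [0.718, 0.696, 0.0, -0.0]
ft_force: [-6.4, -0.8, 18.1]
grip_width: 0.0002
gripper_force: 8.6
```

Bottomed: the tip is at 22.9 mm, which is 27 minus 4, with 18 N. Now lift straight up and check.

{"api": "send_rows", "payload": {"deltas": [0, 0, -5, 0, 0, 0, -15, 0, 0, 0, -40, 0, 0, 0, -40, 0, 0, -30, -40, 0, 0, -40, 0, 0, 0, -40, 0, 0, 0, 0, 0, 0, 0, 0, 0, 0]}}

```text
t: 17.2
position: [0.466, 0.1733, 0.1718]
tool_rot: [0.718, 0.696, 0.001, 0.001]
ft_force: [0.3, -0.4, 0.6]
grip_width: 0.0001
gripper_force: 0.0
```

Run:
```python
from h import *
im,_=shot('top'); s,_=shot('side')
z=lambda i:cv2.resize(i,(400,400),interpolation=cv2.INTER_CUBIC)
o=np.zeros((400,800,3),np.uint8); o[:,:400]=z(s[120:300,200:380]); o[:,400:]=z(im[130:290,160:320])
cv2.imwrite('pics/c6.png',o)
hsv=cv2.cvtColor(im,cv2.COLOR_BGR2HSV)[175:227,163:226]
m=cv2.inRange(hsv,(50,110,60),(80,255,255)); ys,xs=np.nonzero(m); print('green',xs.mean()+163,ys.mean()+175,len(xs), 'before 206,211.4')
print(manip.observe()['ft_force'])
```

```text
green 205.44 211.56 25 before 206,211.4
[ 0.36672561 -0.11192181  0.64107898]
```

View pics/c6.png

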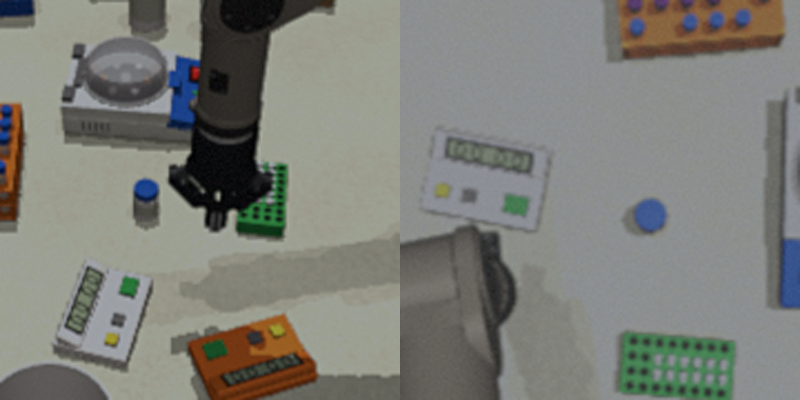

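The lid is shut, the timer is in its place, the bystanders are undisturbed and the arm is clear. Handing in.

```bash
python3 -c "
from plant import manip
print(manip.job_done())"
```

```text
the job is handed in; nothing more can be done
None
```

I shut the lid, switched the rocker on, pressed the green key right down and let it up, in that order, and handed in at about 17 s; camera and force checks agreed, but no verdict was returned.

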